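# Roll the pin into the cleaner and hold the brush on

## Task

Clean up the rolling pin: roll it over the cleaner's wooden feed board, without lifting it, until it drops into the metal trough and lies fully down along it, roughly centred. Then press the red bar of the spring-return dial lever down past its first two clicks to the third, without forcing it, and hold it there; it springs back if let go, so finish while still pressing it with the gripper. Leave the jar, the bowl and the tin alone.

Things in the scene. Friction and masses are not known exactly. Their poses are not given: they have to be found in the camera images.
- seat (a point): Where the pin's centre lies once the pin is fully down in the dark steel trough of the pin cleaner (a fixed machine that may stand shifted and turned on the bench): 24 mm above the bench, trough floor 4 mm. x runs along the trough (280 mm long), y is level, from the trough over the feed board, z up. Green fence at y = -21.5 mm, 50 mm high; housing 65 mm high back to y = -110 mm.
- board (a point): Middle of the top face of the light wooden feed board, 12 mm above the bench, 280 mm long (x) by 242.5 mm (y), axes as the seat's. It lies on the seat's +y side, from seat y = 17.5 to 260 mm. At its edge the pin drops 8 mm into the trough.
- pin_center (a point): Centre of the wooden rolling pin, a cylinder 40 mm in diameter, 220 mm long, 0.18 to 0.35 kg, with a thin blue stripe along it, facing up at the start. x along its length, z out of the stripe. It starts lying on the board, centre 32 mm above the bench, 100 to 190 mm from the seat, within 0.10 rad of parallel. Pushed slowly from behind by the sides of the fingers, it rolls ahead.
- dial_axis (a point): Centre of the black dial (60 mm across) on whose axis (along the seat's x) the lever turns: seat y = -130 mm, 75 mm above the bench. The white scale plate there reaches 118 mm above the bench and 43 mm from the axis.
- lever_bar (a point): Centre of the red round press bar, 18 mm in diameter, 50 mm long along the seat's x, on an arm of 95 mm from the dial axis. At rest the arm points to the seat's -y (away from the pin) and 0.44 rad up: bar centre 115 mm above the bench. Pressed, it swings down about the dial axis, at the third click 0.40 rad below level: bar centre 38 mm above the bench.
- lever (a joint): Turn of the dial lever in rad, 0 at rest (up), growing as the bar is pressed down. Clicks (notches, marked yellow, orange, red) at 0.28, 0.56 and 0.84, end stop just beyond at 0.92. The spring pushes back with about 4 to 10 N at the bar and returns the lever to 0 from any click. The lever also pushes the brush out of the fence towards the pin, which stays put.
- jar_center (a point): Centre of a closed amber glass jar with a red cap, 64 mm in diameter and 100 mm high, standing on the bench; to be left alone.
- bowl_center (a point): Centre (half-way up) of a small steel bowl, 90 mm wide and 45 mm high, standing on the bench; to be left alone.
- tin_center (a point): Centre of a closed pale tin, 68 mm in diameter and 85 mm high, standing on the bench; to be left alone.
There are look-alikes about, which are no part of the job. There is more than one size of the part that bears pin_center; the job needs the largest.

How it is judged (in metres and radians):
On the way, in this order (a step that is already met when the one before it is completed fails the run):
1. the pin has been rolled so that its stripe faces downwards (angle between pin_center's own z axis and vertical above 1.75 rad and z of pin_center in the frame of seat below 0.018 m), for 0.05 s.
2. the pin lies down in the trough, the lever still up (y of pin_center in the frame of seat between -0.007 and 0.007 m and z of pin_center in the frame of seat between -0.004 and 0.004 m and x of pin_center in the frame of seat between -0.04 and 0.04 m and angle between the x axis of pin_center and the x axis of seat, either way round below 0.08 rad and value of joint lever below 0.15 rad), for 0.2 s.
3. the lever is pressed to the third click (y of pin_center in the frame of seat between -0.007 and 0.007 m and z of pin_center in the frame of seat between -0.004 and 0.004 m and x of pin_center in the frame of seat between -0.04 and 0.04 m and angle between the x axis of pin_center and the x axis of seat, either way round below 0.08 rad and value of joint lever above 0.77 rad), for 0.2 s.
At the end, for the whole second after the job is handed in: The pin lies in the trough (centre within 7 mm of the seat across and 4 mm in height, within 40 mm along, parallel within 0.08 rad) and at rest, and the gripper holds the lever at the third click (joint above 0.77 rad, still, pressed with over 2 N by the robot) through the last second (all of step 3 and velocity of joint lever between -0.1 and 0.1 rad/s and linear speed of pin below 0.03 m/s and contact force between any of the fingers, the arm and lever above 2 N); the arm keeps its last pose, push and grip.
It fails at once if the lever is forced: pressed with over 35 N (contact force between the fingers and lever above 35 N).
It fails at once if the pin is lifted off the board or bench (centre more than 50 mm above the bench) (height (world z) of pin_center above 0.05 m).
It fails at once if the jar is moved by more than 30 mm (distance of jar_center from where it was at the start of the episode above 0.03 m).
It fails at once if the bowl is moved by more than 30 mm (distance of bowl_center from where it was at the start of the episode above 0.03 m).
It fails at once if the tin is moved by more than 30 mm (distance of tin_center from where it was at the start of the episode above 0.03 m).
It also fails if it takes over 58 s, if anything falls off the work surface, if the arm or the gripper's body presses on something with over 40 N, if the wrist force passes 120 N, or if a joint passes its speed limit or range.

## Robot

A 6-joint arm with a two-finger parallel gripper is mounted at the origin on the work surface. World frame = base frame: x ahead of the robot, y to its left, z up, the work surface at z = 0. Lengths are in mm, angles in degrees, forces in N, time in s.
With the tool pointing down it reaches from about 350 to 850 mm from the base axis. Payload 8.1 kg.
Tool frame: the origin (TCP) lies between the finger pads; the fingertips stand 22 mm ahead of it and the grasp point (between the pads) lies 3 mm ahead of it (r.nose_length is the z of the fingertips in the tool frame, in mm); z points along the fingers, x is the direction in which the jaws open and shut, and the axes are right-handed (so a half turn about z gives the same grasp; the last joint's range is limited). The gripper opens to 85 mm and grips with 20 to 120 N. Pads are 22 mm wide; open, the fingers measure 114 mm over their backs; the gripper's body (76 mm by 85 mm) begins 54 mm behind the grasp point. The pads swing forward as they close: fully open they stand 13 mm farther back than shut.
Start: joints at [-81.383, 7.471, 85.268, -0, 87.261, -4.893], TCP at [140.193, -583.396, 253.292] pointing down, gripper open.
Joint ranges: [-169.43, 169.43], [-51.17, 129.36], [1.28, 143.12], [-76.62, 256.62], [0, 156.53], [-152.29, 152.29]. Speed limits (degrees/s): [136.94, 136.94, 159.86, 180, 180, 180].

## Interface

Orientations are given as [roll, pitch, yaw] about the fixed x, y, z axes, in that order (R = Rz(yaw) Ry(pitch) Rx(roll)).
In Python, from bench import r gives the robot as it stands.
- The arm moves only by the shell command python3 -m jog 'ROWS' [FORCE]. ROWS is JSON, a list of rows, each a list of 5 numbers: the shift along the tool's x, y, z in m, then the turn about the tool's z in degrees, then the opening in per cent of the stroke, from 0 (shut) to 100 (fully open). A call has 1 to 8 rows; each row is the pose to reach, as a shift and turn from the pose measured when the call began, along the tool's axes at that moment; what a row does not reach only later rows make up. A row lasts 1/10 s, in which the tool goes at most 50 mm and 8.59 degrees, less where a joint would pass 70% of its speed; a pose out of reach is approached as far as the arm can. A call with a gripper value outside its range is refused whole. The fingers move at their own pace and stop on an object; FORCE is the grip in N (left out, the last holds). Time passes only in rows, so rows that repeat a pose let the fingers close. It gives the time, the measured TCP pose, the force and the opening at its end, in the units of the state.
- r.sense(): the state, without advancing time (a new reading comes with each control period).
- r.snapshot(name): name is "scene" or "top" or "wrist"; returns a dict with "image" (384x512x3 uint8, red, green, blue), "K" (3x3 intrinsics, pixels), "distortion" ([k1, k2, p1, p2, k3] as OpenCV has them; the pictures are not rectified), "T" (4x4, takes a point from camera to world coordinates); the wrist camera has in their place "tool_from_camera" (4x4, takes a point from camera to tool coordinates, whose origin is the TCP and whose axes are the tool frame's). Camera axes: x right, y down, z forward; pixel columns grow to the right and rows downward; lengths in mm; the calibration is good to about 2 mm. A picture is of the moment at which its call begins: read the wrist's pose just before it. There is no depth.
- r.hand_in(): hands the job in, once; it reports no verdict.
Trained networks look in a picture, given as the dict that the camera call returned (one of the last four; its "shot" number tells which), for a name from the list of things; names that differ only in an ending like _2 or _b are one class to them, and where a whole thing is asked for, a point or a joint stands for the part that bears it (a point fixed in the world has none). Each returns a list of dicts, best first, with "conf" (0 to 1); they miss things now and then, are a little off and sometimes report something else, mostly with a low value. They report only what shows in the picture. A call takes as long as a camera call. They do not tell look-alikes from the thing itself.
- r.search_frame(picture, label): "bbox" ([left, top, right, bottom] in pixels, round what is visible of it).
- r.pinpoint(picture, label): "uv" ([column, row] in pixels: a listed point, or the origin of a listed thing).
The state is a dict: "time": time; "joint_pos": joint angles; "qd": joint speeds; "joint_efforts": joint torques, N m; "tool_pos": TCP position; "tcp_rot": TCP orientation; "ft_force": force on the tool from outside, world axes, zero at the start; "wrist_torque": the same for the moment, N m; "finger_gap": finger opening in mm.
Only numpy, scipy, OpenCV 4.12 (cv2) and the standard library are available. Lean on these libraries where they do the work, as an engineer would, in place of code of your own. Each camera call takes 0.05 s, during which the arm holds its last target. There are 200 camera calls.

## Working session

There is one attempt and no reset: what is moved stays moved. The work goes in short steps, Python scripts to look and compute and a shell command to move; the robot and the scene stay as the last step left them, time stands still between calls to the robot, and variables do not carry over. Pictures are saved under pics/ and viewed, about 8 in all and at most 12, crops included, and the job is handed in when it is done.

```bash
mkdir -p pics; cat > h.py <<'E'
import numpy as np, cv2
from bench import r
from scipy.spatial.transform import Rotation as Ro
def ray(p,uv,s=None):
    if 'T' in p: T=np.array(p['T'])
    else:
        T=np.eye(4);T[:3,:3]=Ro.from_euler('xyz',s['tcp_rot'],degrees=True).as_matrix();T[:3,3]=s['tool_pos'];T=T@np.array(p['tool_from_camera'])
    q=cv2.undistortPoints(np.array([[uv]],float),np.array(p['K']),np.array(p['distortion']))[0,0]
    return T[:3,3],T[:3,:3]@np.array([q[0],q[1],1])
def at(p,uv,z,s=None):
    o,d=ray(p,uv,s);return o+d*(z-o[2])/d[2]
Z=dict(seat=24,board=12,pin_center=32,dial_axis=75,lever_bar=115,jar_center=50,bowl_center=22,tin_center=42)
def save(p,n): cv2.imwrite('pics/'+n,cv2.cvtColor(p['image'],cv2.COLOR_RGB2BGR))
E
python3 - <<'E'
from h import *
s=r.sense();print(s)
for c in ['scene','top']:
    p=r.snapshot(c);save(p,c+'0.png')
    for k,z in Z.items():
        for d in r.pinpoint(p,k)[:4]: print(c,k,round(d['conf'],2),np.round(d['uv']),np.round(at(p,d['uv'],z)))
E
cd pics; python3 -c "
import cv2,numpy as np
cv2.imwrite('a.png',np.hstack([cv2.imread('scene0.png'),cv2.imread('top0.png')])[:, :])"
```

```text
{'time': 0.0, 'joint_pos': array([-8.13849741e+01,  7.51501013e+00,  8.53321743e+01, -1.56665023e-03,
        8.72621276e+01, -4.89324807e+00]), 'qd': array([ 0.00232802,  0.15113585,  0.07461229,  0.12376093,  0.03116884,
       -0.01064326]), 'joint_efforts': array([ 1.49083280e-04, -5.69390988e+01, -5.00556779e+01,  9.06184482e-05,
        1.45264057e-02, -2.64334398e-05]), 'tool_pos': array([ 140.08182273, -582.86905311,  252.21768194]), 'tcp_rot': array([-1.79992235e+02,  1.09047159e-01, -7.64916423e+01]), 'ft_force': array([0.40835263, 0.2813702 , 0.76374123]), 'wrist_torque': array([-0.0370319 , -0.00448374, -0.01093525]), 'finger_gap': 85.2469113094044}
scene seat 0.7 [254. 206.] [566.  38.  24.]
scene board 0.76 [282. 241.] [557. 175.  12.]
scene pin_center 0.86 [280. 240.] [568. 180.  32.]
scene pin_center 0.79 [391. 283.] [408. 432.  32.]
scene pin_center 0.73 [308. 332.] [651. 426.  32.]
scene dial_axis 0.92 [230. 163.] [ 563. -104.   75.]
scene lever_bar 0.96 [216. 138.] [ 563. -183.  115.]
scene jar_center 0.73 [206. 250.] [752. 121.  50.]
scene jar_center 0.69 [267. 140.] [ 400. -161.   50.]
scene bowl_center 0.61 [205. 252.] [753. 107.  22.]
scene tin_center 0.81 [168. 172.] [ 726. -196.   42.]
scene tin_center 0.46 [286. 243.] [566. 202.  42.]
top seat 0.95 [272. 201.] [554.  34.  24.]
top board 0.95 [226. 201.] [555. 171.  12.]
top board 0.16 [351. 144.] [ 741. -209.   12.]
top pin_center 0.84 [134. 254.] [387. 434.  32.]
top pin_center 0.73 [229. 196.] [567. 163.  32.]
top dial_axis 0.86 [318. 195.] [563. -96.  75.]
top lever_bar 0.72 [352. 191.] [ 569. -184.  115.]
top jar_center 0.83 [339. 249.] [ 412. -157.   50.]
top jar_center 0.71 [252. 140.] [733.  96.  50.]
top bowl_center 0.75 [254. 137.] [752.  92.  22.]
top bowl_center 0.19 [229. 199.] [560. 163.  22.]
top tin_center 0.97 [352. 141.] [ 738. -207.   42.]
top tin_center 0.64 [338. 246.] [ 421. -154.   42.]
```

View pics/scene0.png

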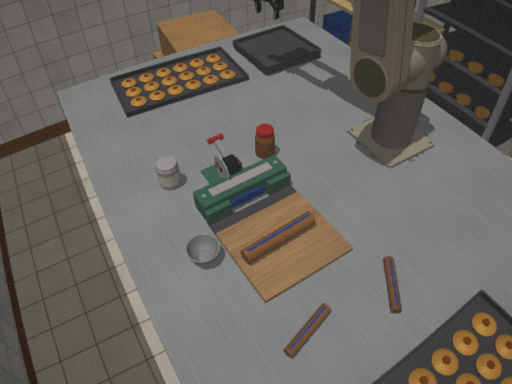

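View pics/top0.png

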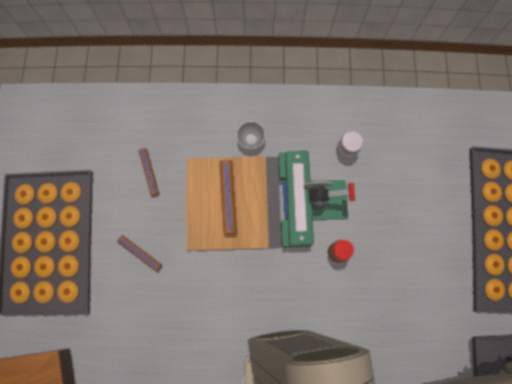

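The top view shows the pin (229,196) on the board (226,201), with the machine to its right and the lever bar at (352,191). Jar, bowl and tin are clear. The two smaller pins off the board are decoys. The seat's axes are almost parallel to the world axes. Next I move towards the board and take a wrist look.

```bash
cat >> h.py <<'E'
def to(x,y,z,yaw):
    s=r.sense();R=Ro.from_euler('xyz',s['tcp_rot'],degrees=True).as_matrix()
    print('t',round(s['time'],2),'pos',np.round(s['tool_pos'],1),'rot',np.round(s['tcp_rot'],2),'F',np.round(s['ft_force'],1))
    print('shift m',np.round(R.T@(np.array([x,y,z])-s['tool_pos'])/1000,4),'turn',round((s['tcp_rot'][2]-yaw+180)%360-180,2))
E
python3 -m jog '[[-0.235,-0.447,-0.05,-76.5,100],[-0.235,-0.447,-0.05,-76.5,100],[-0.235,-0.447,-0.05,-76.5,100],[-0.235,-0.447,-0.05,-76.5,100],[-0.235,-0.447,-0.05,-76.5,100],[-0.235,-0.447,-0.05,-76.5,100],[-0.235,-0.447,-0.05,-76.5,100],[-0.235,-0.447,-0.05,-76.5,100]]'
python3 -c "
from h import *
to(560,150,330,0)"
```

```text
time: 1.7
tool_pos: [440.8, -319.4, 293.2]
tcp_rot: [180.0, -0.0, -7.4]
ft_force: [1.1, -1.2, -0.5]
finger_gap: 85.0
t 1.7 pos [ 440.8 -319.4  293.2] rot [ 1.7997e+02 -3.0000e-02 -7.3900e+00] F [ 1.1 -1.2 -0.5]
shift m [ 0.0579 -0.4808 -0.037 ] turn -7.39
```

```bash

python3 -m jog '[[0.058,-0.481,-0.09,-7.4,100],[0.058,-0.481,-0.09,-7.4,100],[0.058,-0.481,-0.09,-7.4,100],[0.058,-0.481,-0.09,-7.4,100],[0.058,-0.481,-0.09,-7.4,100],[0.058,-0.481,-0.09,-7.4,100],[0.058,-0.481,-0.09,-7.4,100],[0.058,-0.481,-0.09,-7.4,100]]'
python3 -m jog '[[0,-0.1,0,0,100],[0,-0.1,0,0,100],[0,-0.1,0,0,100],[0,-0.1,0,0,100]]'
python3 - <<'E'
from h import *
s=r.sense();print(s['tool_pos'],s['tcp_rot'])
p=r.snapshot('wrist');save(p,'w1.png');print(np.round(p['tool_from_camera'],2))
for k,z in Z.items():
    for d in r.pinpoint(p,k)[:2]: print(k,round(d['conf'],2),np.round(d['uv']),np.round(at(p,d['uv'],z,s)))
import pickle;pickle.dump((s,p),open('w1.pkl','wb'))
E
```

```text
time: 2.5
tool_pos: [537.1, 62.1, 366.4]
tcp_rot: [180.0, -0.1, 0.0]
ft_force: [0.7, -0.7, -0.3]
finger_gap: 85.3
time: 2.9
tool_pos: [536.8, 163.5, 366.2]
tcp_rot: [179.9, -0.1, 0.2]
ft_force: [0.6, 0.4, -0.8]
finger_gap: 86.0
[536.78714445 163.51221366 366.19697131] [ 1.79947590e+02 -6.12559557e-02  1.92271226e-01]
[[   1.      0.     -0.     -0.17]
 [   0.      0.96    0.27  -69.  ]
 [   0.     -0.27    0.96 -121.41]
 [   0.      0.      0.      1.  ]]
seat 0.57 [266. 231.] [557.  30.  24.]
board 0.86 [262. 157.] [548. 167.  12.]
pin_center 0.7 [271. 158.] [564. 168.  32.]
dial_axis 0.77 [272. 305.] [567. -94.  75.]
jar_center 0.63 [189. 326.] [ 407. -163.   50.]
bowl_center 0.68 [376. 194.] [756. 101.  22.]
```

View pics/w1.png

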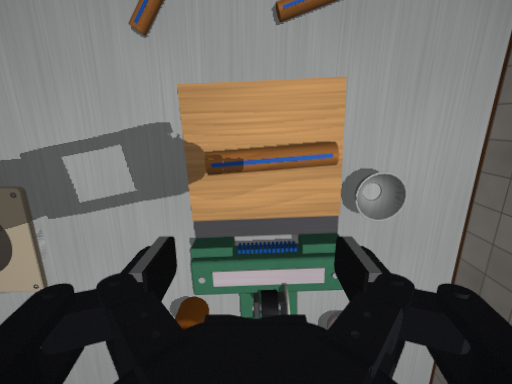

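The wrist view shows the board's corners at about (179,86), (346,78), (341,214) and (192,220). The pin runs from about (207,163) to (338,154), with the trough below at row 227. I turn these into world coordinates.

```bash
python3 - <<'E'
from h import *
import pickle
s,p=pickle.load(open('w1.pkl','rb'))
for n,uv,z in [('far L',(179,86),12),('far R',(346,78),12),('edge L',(192,220),12),('edge R',(341,214),12),('pin L',(206,163),32),('pin R',(338,154),32),('stripe L',(211,165),52),('stripe R',(333,156),52)]: print(n,np.round(at(p,uv,z,s),1))
to(566,212,100,0)
E
```

```text
far L [409.8 284.3  12. ]
far R [685.6 297.3  12. ]
edge L [416.5  46.6  12. ]
edge R [699.5  59.7  12. ]
pin L [452.  159.3  32. ]
pin R [677.6 175.4  32. ]
stripe L [463.7 159.3  52. ]
stripe R [663.6 174.7  52. ]
t 3.35 pos [537.3 161.2 366.5] rot [ 1.7996e+02 -9.0000e-02 -6.0000e-02] F [ 0.2 -0.7  0.2]
shift m [ 0.0283 -0.051   0.2665] turn -0.06
```

```bash
python3 -m jog '[[0.024,-0.065,0.2,-2.7,100],[0.024,-0.065,0.2,-2.7,100],[0.024,-0.065,0.2,-2.7,100],[0.024,-0.065,0.2,-2.7,100],[0.024,-0.065,0.2,-2.7,100],[0.024,-0.065,0.24,-2.7,100],[0.024,-0.065,0.27,-2.7,100],[0.024,-0.065,0.27,-2.7,100]]'
python3 - <<'E'
from h import *
to(560.5,225.6,40,2.6);print(r.nose_length)
p=r.snapshot('scene');save(p,'s2.png')
i=cv2.resize(cv2.imread('pics/s2.png')[130:330,180:400],None,fx=3,fy=3);cv2.imwrite('pics/s2c.png',i[:600])
E
```

```text
time: 4.15
tool_pos: [559.2, 224.7, 93.0]
tcp_rot: [179.8, 0.3, 2.6]
ft_force: [-0.8, -0.5, -0.3]
finger_gap: 85.4
t 4.15 pos [559.2 224.7  93. ] rot [179.85   0.31   2.62] F [-0.8 -0.5 -0.3]
shift m [ 0.0016 -0.001   0.053 ] turn 0.02
22.0
```

View pics/s2c.png

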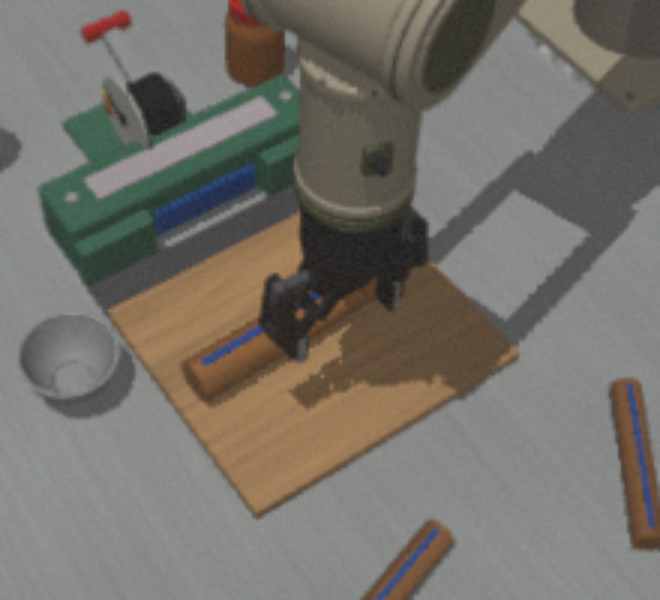

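The scene crop shows both open fingers behind the pin, with tips near (301,352) and (392,303) in the crop. I work out their height from the rays, because open pads sit further back.

```bash
python3 - <<'E'
from h import *
p=r.snapshot('scene');s=r.sense()
for uv in [(280.3,247.5),(310.7,231.5)]:
    o,d=ray(p,uv)
    for y in [s['tool_pos'][1]-10,s['tool_pos'][1]+10]:
        print(uv,np.round(o+d*(y-o[1])/d[1],1))
to(560,225,42,2.6)
E
python3 -m jog '[[0.001,0,0.02,0,100],[0.001,0,0.04,0,100],[0.001,0,0.051,0,100],[0.001,0,0.051,0,100]]'
```

```text
(280.3, 247.5) [591.4 215.8  59. ]
(280.3, 247.5) [605.5 235.8  94.6]
(310.7, 231.5) [498.9 215.8  61.1]
(310.7, 231.5) [516.9 235.8  96.6]
t 4.25 pos [562.4 225.8  98.1] rot [ 1.7996e+02 -1.2000e-01  2.6100e+00] F [0.8 0.2 0.6]
shift m [-0.0025  0.0006  0.0561] turn 0.01
time: 4.65
tool_pos: [563.7, 225.6, 47.7]
tcp_rot: [180.0, -0.1, 2.6]
ft_force: [0.3, -0.4, 0.0]
finger_gap: 85.4
```

The ray fit puts the open tips only about 9–11 mm ahead of the TCP, which matches pads that swing back when open. I step down while watching the force.

```bash

python3 -m jog '[[0,0,0.006,0,100],[0,0,0.009,0,100],[0,0,0.009,0,100]]'
python3 -m jog '[[0,0,0.003,0,100],[0,0,0.003,0,100]]'
```

```text
time: 4.95
tool_pos: [563.9, 225.7, 39.1]
tcp_rot: [180.0, -0.1, 2.6]
ft_force: [0.1, 0.9, -0.1]
finger_gap: 85.1
time: 5.15
tool_pos: [563.8, 225.7, 36.0]
tcp_rot: [180.0, -0.1, 2.6]
ft_force: [0.2, -0.9, -0.9]
finger_gap: 85.1
```

```bash

python3 -m jog '[[0,0,0.0025,0,100],[0,0,0.0025,0,100]]'
python3 -m jog '[[0,0,0.002,0,100],[0,0,0.002,0,100]]'
```

```text
time: 5.35
tool_pos: [563.6, 225.6, 33.1]
tcp_rot: [180.0, -0.1, 2.6]
ft_force: [-0.3, -0.9, 0.2]
finger_gap: 85.4
time: 5.55
tool_pos: [563.4, 225.5, 30.7]
tcp_rot: [179.9, -0.1, 2.6]
ft_force: [0.1, 0.4, -0.2]
finger_gap: 85.5
```

```bash

python3 -m jog '[[0,0.01,0,0,100],[0,0.02,0,0,100],[0,0.025,0,0,100],[0,0.029,0,0,100],[0,0.033,0,0,100],[0,0.037,0,0,100],[0,0.041,0,0,100],[0,0.045,0,0,100]]'
python3 -m jog '[[0,0.004,0,0,100],[0,0.008,0,0,100],[0,0.012,0,0,100],[0,0.016,0,0,100],[0,0.02,0,0,100],[0,0.024,0,0,100],[0,0.028,0,0,100],[0,0.032,0,0,100]]'
python3 - <<'E'
from h import *
to(560,60,31,2.6)
s=r.sense()
p=r.snapshot('scene');save(p,'s3.png')
i=cv2.resize(cv2.imread('pics/s3.png')[130:330,180:400],None,fx=3,fy=3);cv2.imwrite('pics/s3c.png',i[:600])
for d in r.pinpoint(p,'pin_center')[:3]: print(np.round(at(p,d['uv'],32)),d)
E
```

```text
time: 6.35
tool_pos: [565.4, 180.4, 30.8]
tcp_rot: [180.0, -0.1, 2.6]
ft_force: [-0.8, 0.0, 0.3]
finger_gap: 85.5
time: 7.15
tool_pos: [566.9, 148.1, 30.7]
tcp_rot: [179.9, -0.1, 2.6]
ft_force: [0.1, -0.0, 0.1]
finger_gap: 85.3
t 7.15 pos [566.9 148.1  30.7] rot [ 1.7995e+02 -7.0000e-02  2.6100e+00] F [ 0.1 -0.   0.1]
shift m [-0.0109  0.0877 -0.0002] turn 0.01
[645. 417.  32.] {'uv': [308.2, 327.5], 'conf': 0.94}
[563. 117.  32.] {'uv': [269.3, 222.8], 'conf': 0.58}
[404. 430.  32.] {'uv': [391.7, 282.2], 'conf': 0.58}
```

View pics/s3c.png

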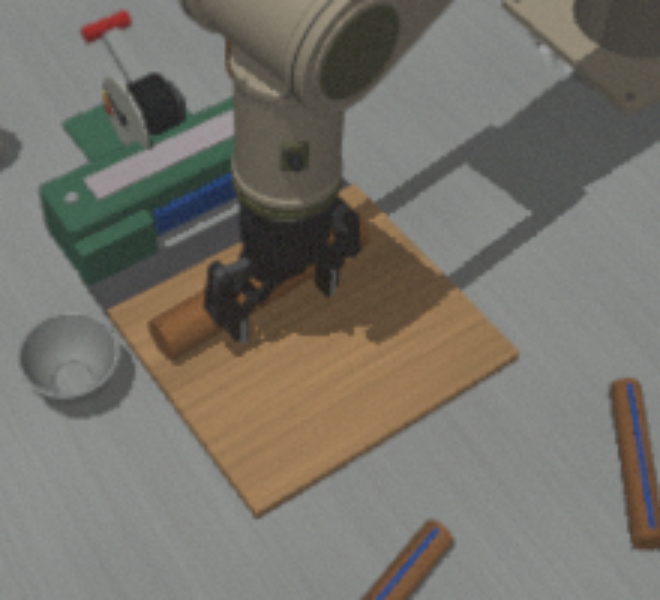

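The pin is rolling ahead with its stripe turned away and still parallel. I keep pushing.

```bash

python3 -m jog '[[0,0.004,0,0,100],[0,0.008,0,0,100],[0,0.012,0,0,100],[0,0.016,0,0,100],[0,0.02,0,0,100],[0,0.024,0,0,100],[0,0.028,0,0,100],[0,0.032,0,0,100]]'
python3 -m jog '[[0,0.004,0,0,100],[0,0.008,0,0,100],[0,0.012,0,0,100],[0,0.016,0,0,100],[0,0.02,0,0,100],[0,0.024,0,0,100],[0,0.028,0,0,100],[0,0.032,0,0,100]]'
python3 -m jog '[[0,0.004,0,0,100],[0,0.008,0,0,100],[0,0.012,0,0,100],[0,0.014,0,0,100],[0,0.014,0,0,100]]'
python3 - <<'E'
from h import *
to(560,64,31,2.6)
p=r.snapshot('scene');save(p,'s4.png')
i=cv2.resize(cv2.imread('pics/s4.png')[130:330,180:400],None,fx=3,fy=3);cv2.imwrite('pics/s4c.png',i[:600])
E
```

```text
time: 8.05
tool_pos: [568.4, 115.5, 30.8]
tcp_rot: [179.9, -0.1, 2.6]
ft_force: [0.7, 0.6, -1.0]
finger_gap: 85.5
time: 8.85
tool_pos: [569.8, 83.2, 30.8]
tcp_rot: [179.9, -0.1, 2.6]
ft_force: [-0.8, -0.1, -0.2]
finger_gap: 85.8
time: 9.35
tool_pos: [570.4, 68.9, 30.8]
tcp_rot: [179.9, -0.1, 2.6]
ft_force: [-1.1, -0.1, -0.4]
finger_gap: 85.2
t 9.35 pos [570.4  68.9  30.8] rot [ 1.7993e+02 -7.0000e-02  2.5600e+00] F [-1.1 -0.1 -0.4]
shift m [-0.0106  0.0044 -0.0002] turn -0.04
```

View pics/s4c.png

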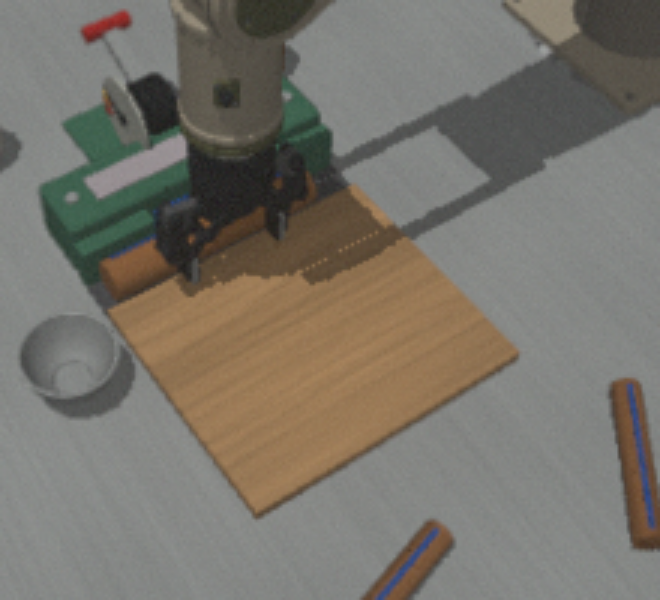

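The pin now appears to lie in the trough with its far end at about (115,280) in the crop. I back off, rise and check from the wrist camera.

```bash

python3 -m jog '[[0,-0.015,0,0,100],[0,-0.03,0,0,100],[0,-0.04,-0.04,0,100],[0,-0.04,-0.09,0,100],[0,-0.04,-0.14,0,100],[0,-0.04,-0.19,0,100],[0,-0.04,-0.24,0,100],[0,-0.04,-0.27,0,100]]'
python3 - <<'E'
from h import *
s=r.sense();print(s['tool_pos'],s['tcp_rot'])
p=r.snapshot('wrist');save(p,'w5.png')
import pickle;pickle.dump((s,p),open('w5.pkl','wb'))
for k,z in [('seat',24),('pin_center',24),('dial_axis',75),('lever_bar',115)]:
    for d in r.pinpoint(p,k)[:2]: print(k,round(d['conf'],2),np.round(d['uv']),np.round(at(p,d['uv'],z,s)))
E
```

```text
time: 10.2
tool_pos: [569.1, 111.1, 306.2]
tcp_rot: [180.0, -0.4, 2.6]
ft_force: [0.9, 0.1, 0.1]
finger_gap: 85.0
[569.12429865 111.11921147 306.16396323] [179.98087879  -0.41168536   2.64461044]
seat 0.92 [242. 212.] [553.  36.  24.]
pin_center 0.64 [253. 214.] [571.  34.  24.]
dial_axis 0.95 [242. 305.] [560. -98.  75.]
```

View pics/w5.png

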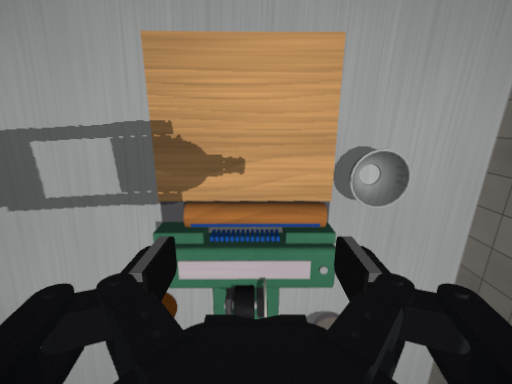

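The pin lies parallel in the trough, columns 184–327 against the trough's ~162–334, so about 12 mm off centre, within limits. Next is the lever: fingers shut, go above the bar at about (569,-187).

```bash

python3 -m jog '[[0.0,0.05,0,0,0],[0.0,0.1,0,0,0],[0.005,0.15,0,0,0],[0.01,0.2,0.02,0,0],[0.012,0.25,0.05,0,0],[0.014,0.298,0.08,0,0],[0.014,0.298,0.1,0,0],[0.014,0.298,0.1,0,0]]' 40
python3 - <<'E'
from h import *
to(569,-187.4,155,2.6)
p=r.snapshot('scene');save(p,'s6.png')
i=cv2.resize(cv2.imread('pics/s6.png')[80:230,150:350],None,fx=4,fy=4);cv2.imwrite('pics/s6c.png',i)
for d in r.pinpoint(p,'lever_bar')[:1]: print(np.round(at(p,d['uv'],115)),d)
p=r.snapshot('top')
for d in r.pinpoint(p,'lever_bar')[:1]: print(np.round(at(p,d['uv'],115)),d)
E
```

```text
time: 11.25
tool_pos: [591.3, -187.5, 191.5]
tcp_rot: [-179.8, 0.7, 2.4]
ft_force: [-0.4, 0.4, -0.7]
finger_gap: -0.3
t 11.25 pos [ 591.3 -187.5  191.5] rot [-179.77    0.68    2.45] F [-0.4  0.4 -0.7]
shift m [-0.0218 -0.0009  0.0368] turn -0.15
[ 568. -168.  115.] {'uv': [217.2, 140.9], 'conf': 0.65}
```

View pics/s6c.png

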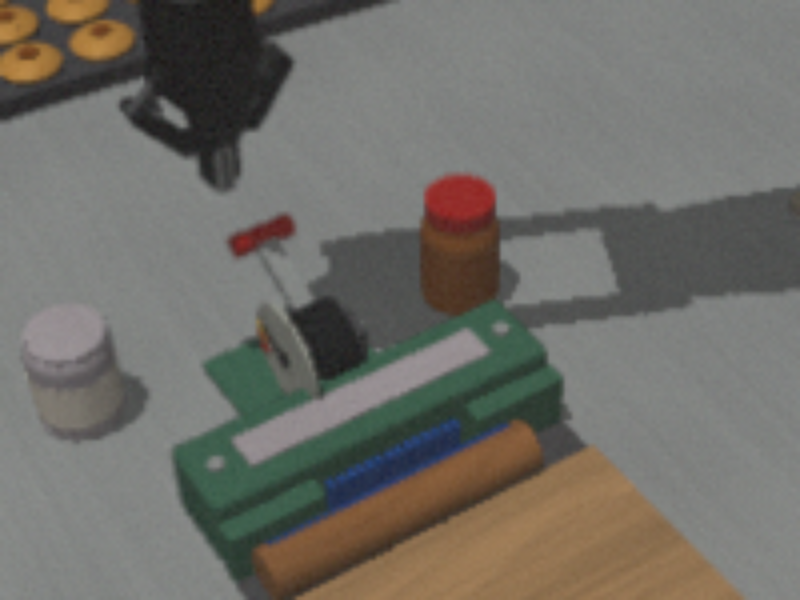

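The scene crop shows the bar level and free at (262,235), with the shut fingers above it and too far along +x. I correct by -22 mm in x and lower.

```bash

python3 -m jog '[[-0.022,-0.001,0,0,0],[-0.022,-0.001,0.02,0,0],[-0.022,-0.001,0.037,0,0],[-0.022,-0.001,0.037,0,0]]'
python3 - <<'E'
from h import *
to(569,-187.4,100,2.6)
E
python3 -m jog '[[0,0,0.01,0,0],[0,0,0.016,0,0],[0,0,0.022,0,0],[0,0,0.022,0,0]]'
```

```text
time: 11.85
tool_pos: [573.4, -183.9, 162.9]
tcp_rot: [-180.0, 0.0, 2.8]
ft_force: [-0.2, 0.4, -0.4]
finger_gap: -0.2
t 11.85 pos [ 573.4 -183.9  162.9] rot [-1.7999e+02  5.0000e-02  2.8000e+00] F [-0.2  0.4 -0.4]
shift m [-0.0045  0.0033  0.0629] turn 0.2
time: 12.25
tool_pos: [574.4, -185.2, 142.4]
tcp_rot: [179.8, -0.1, 2.8]
ft_force: [-1.3, -2.7, 8.6]
finger_gap: -0.3
```

In contact at 8.6 N. I press in steps.

```bash

python3 -m jog '[[-0.002,0.001,0.004,0,0],[-0.003,0.002,0.008,0,0],[-0.004,0.002,0.012,0,0],[-0.004,0.002,0.016,0,0],[-0.004,0.002,0.02,0,0]]'
python3 -m jog '[[0,0,0.004,0,0],[0,0,0.008,0,0],[0,0,0.012,0,0],[0,0,0.016,0,0],[0,0,0.02,0,0]]'
python3 -m jog '[[0,0,0.004,0,0],[0,0,0.008,0,0],[0,0,0.012,0,0],[0,0,0.016,0,0],[0,0,0.016,0,0]]'
python3 -c "
from h import *
to(569,-187.4,68,2.6)"
```

```text
time: 12.75
tool_pos: [572.5, -188.9, 124.7]
tcp_rot: [179.7, -0.4, 2.8]
ft_force: [2.8, -4.9, 5.0]
finger_gap: -0.2
time: 13.25
tool_pos: [573.8, -190.7, 106.6]
tcp_rot: [179.5, -0.5, 2.7]
ft_force: [-0.6, -4.4, 6.9]
finger_gap: -0.2
time: 13.75
tool_pos: [574.4, -191.3, 91.3]
tcp_rot: [179.4, -0.6, 2.7]
ft_force: [-3.2, -0.9, 8.6]
finger_gap: -0.3
t 13.75 pos [ 574.4 -191.3   91.3] rot [179.43  -0.57   2.75] F [-3.2 -0.9  8.6]
shift m [-0.0054 -0.0044  0.0232] turn 0.15
```

```bash

python3 -m jog '[[-0.001,-0.001,0.004,0,0],[-0.002,-0.002,0.008,0,0],[-0.003,-0.002,0.012,0,0],[-0.003,-0.002,0.015,0,0],[-0.003,-0.002,0.018,0,0],[-0.003,-0.002,0.018,0,0]]'
python3 -m jog '[[0,0,0.002,0,0],[0,0,0.003,0,0],[0,0,0.003,0,0]]'
python3 - <<'E'
from h import *
to(569,-189,67,2.6)
p=r.snapshot('scene');save(p,'s7.png')
i=cv2.resize(cv2.imread('pics/s7.png')[80:230,150:350],None,fx=4,fy=4);cv2.imwrite('pics/s7c.png',i)
E
```

```text
time: 14.35
tool_pos: [573.4, -189.1, 74.5]
tcp_rot: [179.4, -0.8, 2.8]
ft_force: [3.5, 3.5, 6.3]
finger_gap: 0.4
time: 14.65
tool_pos: [574.2, -188.6, 72.4]
tcp_rot: [179.4, -0.9, 2.8]
ft_force: [-2.2, 3.0, 6.9]
finger_gap: -0.1
t 14.65 pos [ 574.2 -188.6   72.4] rot [179.45  -0.87   2.78] F [-2.2  3.   6.9]
shift m [-0.0053  0.0001  0.0053] turn 0.18
```

View pics/s7c.png

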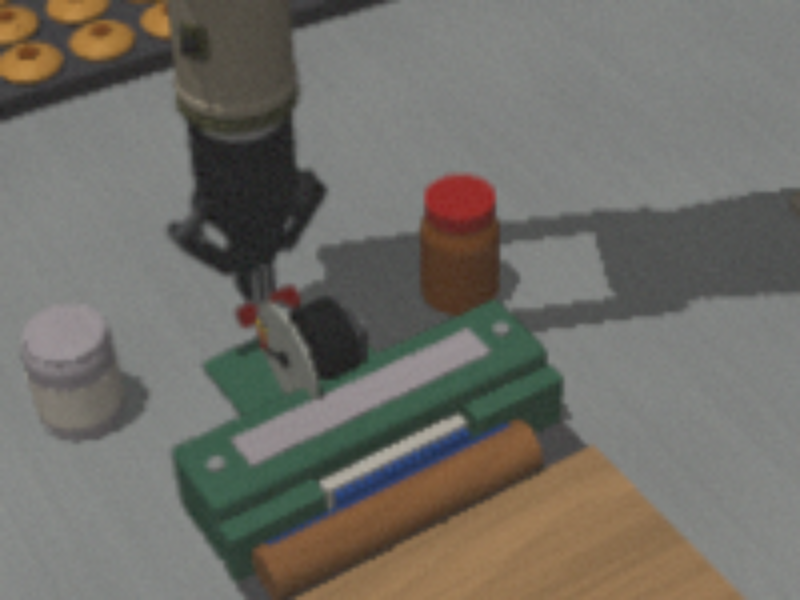

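The bar is down with the fingers on it, and the pin is unmoved. By geometry the lever is at about 0.80, so I add a few mm for margin.

```bash

python3 -m jog '[[0,0,0.002,0,0],[0,0,0.003,0,0],[0,0,0.003,0,0]]'
python3 -m jog '[[0,0,0.002,0,0],[0,0,0.002,0,0],[0,0,0.002,0,0]]'
python3 - <<'E'
from h import *
to(569,-189,67,2.6);s=r.sense()
h=s['tool_pos'][2]-22-9;print('lever est',.44+np.arcsin((75-h)/95))
E
```

```text
time: 15.0
tool_pos: [574.3, -188.0, 70.1]
tcp_rot: [179.5, -0.9, 2.8]
ft_force: [-4.4, 3.1, 9.2]
finger_gap: -0.4
time: 15.3
tool_pos: [574.4, -187.6, 68.9]
tcp_rot: [179.5, -0.8, 2.8]
ft_force: [-5.4, 2.7, 9.1]
finger_gap: 0.2
t 15.3 pos [ 574.4 -187.6   68.9] rot [179.53  -0.84   2.81] F [-5.4  2.7  9.1]
shift m [-0.0055  0.0011  0.0018] turn 0.21
lever est 0.8417579606472962
```

```bash

python3 -m jog '[[0.001,0,0.002,0,0],[0.001,0,0.002,0,0],[0.001,0,0.002,0,0],[0.001,0,0.002,0,0]]'
python3 - <<'E'
from h import *
to(569,-189,67,2.6)
p=r.snapshot('scene')
for d in r.pinpoint(p,'lever_bar')[:1]+r.search_frame(p,'lever_bar')[:1]:print(d)
for a in [.56,.7,.77,.84,.92]:
    q=a-.44;y=-130-95*np.cos(q);w=np.array([559.2-.0454*y,33.4+.999*y,75-95*np.sin(q)])
    T=np.linalg.inv(p['T']);print(a,cv2.projectPoints(w[None],cv2.Rodrigues(T[:3,:3])[0],T[:3,3],np.array(p['K']),np.array(p['distortion']))[0].ravel())
for d in r.pinpoint(p,'pin_center')[:3]: print(np.round(at(p,d['uv'],24)),d)
s=r.sense();print('lever est',.44+np.arcsin((75-s['tool_pos'][2]+31)/95))
E
```

```text
time: 15.7
tool_pos: [575.4, -187.5, 67.8]
tcp_rot: [179.5, -0.8, 2.8]
ft_force: [-5.3, 1.0, 9.8]
finger_gap: -0.1
t 15.7 pos [ 575.4 -187.5   67.8] rot [179.54  -0.82   2.82] F [-5.3  1.   9.8]
shift m [-0.0065  0.0012  0.0007] turn 0.22
{'uv': [219.5, 157.2], 'conf': 0.84}
{'bbox': [209.6, 156.2, 238.7, 175.0], 'conf': 0.65}
0.56 [214.83582111 149.62185469]
0.7 [215.60039065 153.21083294]
0.77 [216.08126923 155.07238941]
0.84 [216.62467368 156.96820507]
0.92 [217.31891398 159.16676016]
[407. 431.  24.] {'uv': [390.1, 284.7], 'conf': 0.9}
[580.  47.  24.] {'uv': [250.8, 210.0], 'conf': 0.63}
[646. 418.  24.] {'uv': [307.6, 329.7], 'conf': 0.62}
lever est 0.8538116758458609
```

```bash
python3 -c "
from h import *
print(r.hand_in());s=r.sense();print(s['time'],s['tool_pos'],s['ft_force'])"
```

```text
the job is handed in; nothing more can be done
None
the job is handed in; nothing more can be done
```

I rolled the largest pin over the board with the open fingers until it dropped into the trough. I then pressed the red bar to the third click with the fingers shut, and handed in at about 16 s while still pressing. No verdict was reported.

**Lever:** the last checks put it at about 0.85 rad from the tool height and 0.84 to 0.85 rad from the camera. The wrist sensor read about 10 N upward. The highest upward reading during the press was also about 10 N, but I only saw readings at the end of each move.

**Pin:** the wrist picture after the drop showed it parallel in the trough. It measured about 1 mm off across the trough and 12 mm along it. Its height was judged from the picture and the geometry, not measured.

**Disagreement:** a late, low-confidence detection in the scene camera put the pin about 13 mm further across. That camera had also placed the seat about 5 mm off the wrist-based value. I went by the wrist view and the picture taken while the lever was almost fully pressed, which showed the pin seated.

**Jar, bowl and tin:** I never touched them, and they looked unmoved in the pictures where they showed.

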